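# Feel for the hidden catch of the secret drawer

## Task

The wooden chest on the bench has a secret drawer, released by a catch in a hidden notch somewhere along the raised lip on its front top edge. Starting on the lip's left end, run a fingertip along the top of the lip until you feel the notch, then press the catch inside it all the way down so that the drawer comes fully out, and draw the hand back. Only touch and press: do not handle the drawer itself, and leave everything else on the chest and bench where it is.

Things in the scene. Friction and masses are not known exactly. Their poses are not given: they have to be found in the camera images.
- chest: wooden chest, fixed to the bench: 210 (x) by 366 mm (y), top board 95 mm up. Origin: centre of its underside; x points from front (the side nearest the robot) to back, y left, z up. A lip 18 mm thick (x) and 25 mm high stands on the top board along the whole front edge: centre line at x = -96 mm, flat top 120 mm above the bench, of short rigid pieces set end to end, flush but for one notch
- lip_left (a point): the left end of the lip (the robot's left), mid-thickness, on its top face; the lip runs from here along the chest's -y axis. Its one hidden notch is 44 mm long, 7 mm deep, square-ended, open to front and back, and centred anywhere from 112 to 332 mm from this end, differing each time
- lip_right (a point): the right end of the lip, likewise, 366 mm from lip_left. The floor of the notch is the top of a wooden catch that fills it; pressed straight down, the catch sinks 9 mm more (to 104 mm above the bench) against a friction of about 5 N (to 10 N if pushed fast), then stops hard; it stays where it is left
- lip_end: the first 30 mm of the lip at its left end, rigid, looks like the rest; origin at the middle of its foot, 25 mm below its top
- lip_second: the stretch of the lip from 60 to 90 mm from its left end, rigid, looks like the rest; origin at the middle of its foot, 25 mm below its top
- drawer (a joint): how far the secret drawer stands out of the chest's front (m): 0 shut, 0.036 fully out. The catch drives it: each mm that the catch sinks pushes the drawer 4 mm out, and it stays out
- drawer_front (a point): front board of the secret drawer, flush in the chest's front while shut, no handle: 12 mm thick, 304 mm wide, from 13 to 82 mm above the bench; this point is the middle of its lower edge, on the outer face
- sanding_block: cork sanding block, 45 x 90 x 24 mm, lying on the chest top; loose, to be left alone. Origin: centre of its underside
- knob_blank: small turned wooden knob, 32 mm wide and 32 mm high, standing on the chest top; loose, to be left alone. Origin: centre of its underside
- hinge_box: small cardboard box, 50 x 65 x 30 mm, on the chest top; loose, to be left alone. Origin: centre of its underside
- glue: glue bottle, 58 mm across, 190 mm high; loose, to be left alone. Origin: centre of its underside
- tub: white round tub, 100 mm across, 100 mm high; loose, to be left alone. Origin: centre of its underside
- hammer: hammer lying flat; loose, to be left alone. Origin: near the middle of its length, underneath
- screwdriver: blue-handled screwdriver lying flat; loose, to be left alone. Origin: near the middle of its length, underneath

How it is judged:
By the outcome, as a careful person would: the job done as asked, in the order asked, and still so for the second after the job is handed in, with the robot touching nothing.
It also fails if it takes over 58 s, if anything falls off the work surface, if the arm or the gripper's body presses on something with over 40 N, if the wrist force passes 120 N, or if a joint passes its speed limit or range.

## Robot

A 6-joint arm with a two-finger parallel gripper is mounted at the origin on the work surface. World frame = base frame: x ahead of the robot, y to its left, z up, the work surface at z = 0. Lengths are in mm, angles in rad, forces in N, time in s.
With the tool pointing down it reaches from about 275 to 750 mm from the base axis. Payload 10.2 kg.
Tool frame: the origin (TCP) lies on the centre line of the jaws, within the pads' length; the fingertips stand 14 mm ahead of it and the grasp point (between the pads) lies 5 mm behind it (manip.finger_overhang is the distance from the TCP to the fingertips, in mm); x points along the fingers, z is the direction in which the jaws open and shut, and the axes are right-handed (so a half turn about x gives the same grasp; the last joint's range is limited). The gripper opens to 88 mm and grips with 3 to 60 N. Pads are 18 mm wide; open, the fingers measure 123 mm over their backs; the gripper's body (75 mm by 187 mm) begins 45 mm behind the grasp point.
Start: joints at [0.975, 0.313, 1.498, -0, 1.331, -0.223], TCP at [191.231, 488.94, 252.72] pointing down, gripper open.
Joint ranges: [-2.94, 2.94], [-0.97, 2.17], [0.19, 2.56], [-1.23, 4.37], [0.02, 3.11], [-2.88, 2.88]. Speed limits (rad/s): [2.39, 2.39, 3.01, 3.14, 3.14, 3.14].

## Interface

Orientations are given as a unit quaternion [w, x, y, z].
In Python, from workcell import manip gives the robot as it stands.
- The arm moves only by the tool carry_out, never from a script. Its argument "motion" is a list of rows, each a list of 7 numbers: the shift along the tool's x, y, z in units of 30 mm (1.0 is 30 mm), then the turn, a rotation vector about the tool's x, y, z in rad, then the opening, from -1 (shut) to 1 (fully open), so that 0 is half open. In form: [[dx, dy, dz, ax, ay, az, gripper], ...]. A call has 1 to 5 rows; each row is the pose to reach, as a shift and turn from the pose commanded when the call began, along the tool's axes at that moment; what a row does not reach only later rows make up. A row lasts 1/10 s, in which the tool goes at most 50 mm and 8.59 degrees, less where a joint would pass 70% of its speed; a pose out of reach is approached as far as the arm can. A call with a gripper value outside its range is refused whole. The fingers move at their own pace and stop on an object; "squeeze" is the grip in N (left out, the last holds). Time passes only in rows, so rows that repeat a pose let the fingers close. It gives the time, the measured TCP pose, the force and the opening at its end, in the units of the state.
- manip.sense(): the state, without advancing time (a new reading comes with each control period).
- manip.capture(name): name is "scene" or "top" or "wrist"; returns the picture (400x640x3 uint8, red, green, blue); there is no depth.
- manip.camera_info(name): a dict with "vfov" (degrees; the focal length in pixels is half the picture's height over the tangent of half this angle, whatever the lens; pixels are square), "cx", "cy" (the principal point, pixels), "extrinsics" (4x4, takes a point from camera to world coordinates); the wrist camera has in their place "tool_from_camera" (4x4, takes a point from camera to tool coordinates, whose origin is the TCP and whose axes are the tool frame's). Camera axes: x right, y up, looking along -z (the intrinsics and any distortion apply to the point x, -y, -z); pixel columns grow to the right and rows downward; lengths in mm; the calibration is good to about 2 mm. A picture is of the moment at which its call begins: read the wrist's pose just before it. camera_info takes no time and is no camera call.
- manip.finish_job(): hands the job in, once; it reports no verdict.
Trained networks look in the newest picture that a camera, given by its name, has taken for a name from the list of things; names that differ only in an ending like _2 or _b are one class to them, and where a whole thing is asked for, a point or a joint stands for the part that bears it (a point fixed in the world has none). Each returns a list of dicts, best first, with "confidence" (0 to 1); they miss things now and then, are a little off and sometimes report something else, mostly with a low value. They report only what shows in the picture. A call takes as long as a camera call.
- manip.outline_of(camera, target): "pixels" (400x640 bool, what is visible of it) and "rect" ([centre column, centre row, width, height] in pixels, round what is visible of it).
- manip.place_of(camera, target): "xy" ([column, row] in pixels: a listed point, or the origin of a listed thing).
The state is a dict: "time": time; "joints": joint angles; "qd": joint speeds; "effort": joint torques, N m; "position": TCP position; "tcp_rot": TCP orientation; "contact_force": force on the tool from outside, world axes, zero at the start; "torque": the same for the moment, N m; "width": opening from 0.0 (shut) to 1.0 (fully open).
Only numpy, scipy, OpenCV 4.12 (cv2) and the standard library are available. Lean on these libraries where they do the work, as an engineer would, in place of code of your own. Each camera call takes 0.05 s, during which the arm holds its last target. There are 200 camera calls.

## Working session

There is one attempt and no reset: what is moved stays moved. The work goes in short steps, Python scripts to look and compute and a tool call to move; the robot and the scene stay as the last step left them, time stands still between calls to the robot, and variables do not carry over. Pictures are saved under pics/ and viewed, about 8 in all and at most 12, crops included, and the job is handed in when it is done.

Besides the shell and the picture viewer there is one more tool, called after "Emit:" as name(argument=value, ...), one argument or row to a line, values as JSON. carry_out: Moves the arm, as the interface text tells. Its arguments: {"type":"object","properties":{"motion":{"type":"array"},"squeeze":{"type":"number"}},"required":["motion"]}

```bash
mkdir -p pics
cat > h.py <<'E'
import numpy as np, cv2
from workcell import manip
def ray_z(name,px,z,T=None):
    c=manip.camera_info(name); T=np.array(c["extrinsics"]) if T is None else T
    f=200/np.tan(np.radians(c["vfov"])/2)
    d=T[:3,:3]@np.array([(px[0]-c["cx"])/f,-(px[1]-c["cy"])/f,-1]); o=T[:3,3]
    return o+d*(z-o[2])/d[2]
def snap(n,fn): 
    im=manip.capture(n); cv2.imwrite("pics/"+fn,im[:,:,::-1]); return im
E
python3 - <<'E'
from h import *
a=snap("scene","s1.png");L={}
zs=dict(lip_left=120,lip_right=120,lip_end=95,lip_second=95,drawer_front=13,chest=0)
print({k:v for k,v in manip.camera_info("top").items()})
for cam in("top","scene"):
    if cam=="top": snap("top","t1.png")
    else: snap("scene","s2.png")
    for k,z in zs.items():
        r=manip.place_of(cam,k)[:2]
        for q in r: print(cam,k,np.round(q["xy"],1),round(q["confidence"],2),ray_z(cam,q["xy"],z).round(1))
s=manip.sense();print(s)
cv2.imwrite("pics/both.png",cv2.resize(np.vstack([cv2.imread("pics/t1.png"),cv2.imread("pics/s2.png")]),(480,600)))
E
```

```text
{'vfov': 53.67305331755007, 'cx': 317.96887983210496, 'cy': 196.08421893000872, 'extrinsics': array([[-7.00163229e-02,  9.77797984e-01, -1.97506499e-01,
         2.88813530e+02],
       [-9.97528394e-01, -6.74578732e-02,  1.96606073e-02,
         1.78719882e+01],
       [ 5.90073385e-03,  1.98394904e-01,  9.80104404e-01,
         1.30259488e+03],
       [ 0.00000000e+00,  0.00000000e+00,  0.00000000e+00,
         1.00000000e+00]])}
top lip_left [267.8 205.9] 0.55 [507.3 148.2 120. ]
top lip_right [388.4 183.3] 0.66 [ 552.2 -224.8  120. ]
top lip_end [277.2 207.9] 0.63 [503.6 122.2  95. ]
top lip_second [297.2 205.3] 0.52 [507.5  59.9  95. ]
top drawer_front [333.7 204.3] 0.55 [517.4 -58.1  13. ]
top chest [320.9 175.3] 0.63 [622.5 -23.2   0. ]
scene lip_left [362.8 216.2] 0.65 [524.2 133.7 120. ]
scene lip_left [285.8 236.2] 0.49 [659.5 -30.6 120. ]
scene lip_right [239.7 183.2] 0.59 [ 558.5 -220.9  120. ]
scene lip_end [361.7 215.2] 0.45 [507.9 126.8  95. ]
scene lip_second [338.3 211.3] 0.58 [521.4  62.8  95. ]
scene chest [293.9 247.2] 0.73 [628.7 -27.8   0. ]
{'time': 0.75, 'joints': array([ 9.74613089e-01,  3.12914709e-01,  1.49768566e+00,  2.43747308e-07,
        1.33098324e+00, -2.23365685e-01]), 'qd': array([-0.00244509, -0.00049049,  0.00044988,  0.00075128, -0.00140549,
        0.002141  ]), 'effort': array([ 1.97897738e-03, -4.02077079e+01, -2.52405274e+01,  6.95657940e-02,
        3.19459231e-02,  2.83893331e-05]), 'position': array([191.22999743, 488.9504792 , 252.71804788]), 'tcp_rot': array([ 0.58400657, -0.39867126,  0.58400068,  0.39867376]), 'contact_force': array([-0.90961062,  0.0480693 , -0.93202431]), 'torque': array([-0.00213587,  0.01386265, -0.01603526]), 'width': 1.0010013961350144}
```

View pics/t1.png

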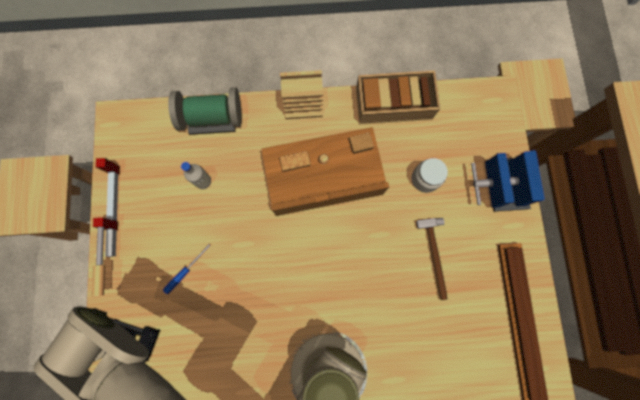

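View pics/s2.png

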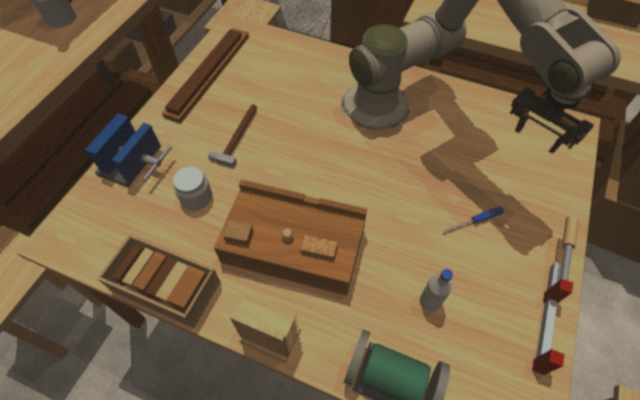

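The top view shows the chest with its lip from about (267,206) to (388,183). In the scene view the lip runs from (365,213) to (240,183), with a possible dip near (313,201). I'll now work out a pose above the lip's left end for a close look.

```bash
cat >> h.py <<'E'
from scipy.spatial.transform import Rotation as R
def rot(q): return R.from_quat(np.r_[q[1:],q[0]])
def delta(p,Rt,s=None):
    s=s or manip.sense(); r=rot(s["tcp_rot"])
    return (r.inv().apply(np.array(p)-s["position"])/30).round(3),(r.inv()*Rt).as_rotvec().round(3)
def down(yaw,sg=1): # tool x down, tool z along +-chest x
    z=sg*np.array([np.cos(yaw),np.sin(yaw),0]); x=np.array([0,0,-1.]); return R.from_matrix(np.c_[x,np.cross(z,x),z])
E
python3 - <<'E'
from h import *
s=manip.sense(); print(rot(s["tcp_rot"]).as_matrix().round(3))
for sg in(1,-1): print(delta([512,110,260],down(.108,sg)))
print(manip.camera_info("wrist"), manip.finger_overhang)
for k,z in dict(glue=0,tub=0).items(): print(k,[ray_z("top",q["xy"],z).round() for q in manip.place_of("top",k)[:1]])
E
```

```text
[[ 0.    -0.931  0.364]
 [ 0.     0.364  0.931]
 [-1.    -0.     0.   ]]
(array([ -0.243, -14.559,  -7.869]), array([ 1.09,  0.  , -0.  ]))
(array([ -0.243, -14.559,  -7.869]), array([-2.052,  0.   ,  0.   ]))
{'vfov': 62.241954604116096, 'cx': 318.4670467444956, 'cy': 200.69696515000078, 'tool_from_camera': array([[-3.50809463e-04,  2.77517081e-01, -9.60720639e-01,
        -1.32610852e+02],
       [ 1.59080133e-04,  9.60720702e-01,  2.77517041e-01,
         7.09987338e+01],
       [ 9.99999926e-01, -5.54759631e-05, -3.81177367e-04,
         8.19480918e-01],
       [ 0.00000000e+00,  0.00000000e+00,  0.00000000e+00,
         1.00000000e+00]])} 14.0
glue [array([637., 375.,   0.])]
tub [array([ 585., -374.,    0.])]
```

Emit:
carry_out(
  motion=[
    [-0.24,-14.56,-7.87,1.09,0,0,-1],
    [-0.24,-14.56,-7.87,1.09,0,0,-1],
    [-0.24,-14.56,-7.87,1.09,0,0,-1],
    [-0.24,-14.56,-7.87,1.09,0,0,-1],
    [-0.24,-14.56,-7.87,1.09,0,0,-1],
  ],
  squeeze=20,
)

```text
time: 1.35
position: [353.7, 296.5, 256.6]
tcp_rot: [0.69, -0.155, 0.69, 0.155]
contact_force: [-0.0, 1.1, 0.2]
width: 0.57
```

Run:
```python
from h import *
print(manip.sense()["position"],delta([512,110,260],down(.108)))
```

```text
[353.66173798 296.47432255 256.60081276] (array([-0.112, -7.876,  2.112]), array([ 0.334,  0.001, -0.   ]))
```

Emit:
carry_out(
  motion=[
    [-0.1,-7.8,2.1,0.33,0,0,-1],
    [-0.1,-7.8,2.1,0.33,0,0,-1],
    [-0.1,-7.8,2.1,0.33,0,0,-1],
    [-0.1,-7.8,2.1,0.33,0,0,-1],
    [-0.1,-7.8,2.1,0.33,0,0,-1],
  ],
)

```text
time: 1.85
position: [512.2, 112.3, 259.4]
tcp_rot: [0.706, -0.041, 0.706, 0.041]
contact_force: [0.6, 0.9, -0.6]
width: 0.122
```

Emit:
carry_out(
  motion=[
    [0,0,0,0,0,0,-1],
    [0,0,0,0,0,0,-1],
  ],
)

```text
time: 2.05
position: [510.9, 114.2, 259.0]
tcp_rot: [0.706, -0.041, 0.706, 0.041]
contact_force: [-0.1, 0.5, -0.1]
width: 0.006
```

```bash
cat >> h.py <<'E'
def wristT():
    s=manip.sense(); M=np.eye(4); M[:3,:3]=rot(s["tcp_rot"]).as_matrix(); M[:3,3]=s["position"]
    return M@np.array(manip.camera_info("wrist")["tool_from_camera"])
E
python3 - <<'E'
from h import *
s=manip.sense();print(s["time"],s["position"],s["contact_force"],s["width"]); T=wristT(); snap("wrist","w1.png")
for k,z in dict(lip_left=120,lip_right=120,lip_end=95,lip_second=95).items():
    for q in manip.place_of("wrist",k)[:2]: print(k,np.round(q["xy"],1),round(q["confidence"],2),ray_z("wrist",q["xy"],z,T).round(1))
E
```

```text
2.05 [510.89603703 114.18730007 259.02538486] [-0.11571639  0.49814881 -0.12657655] 0.006132359157995372
lip_left [314.5 167.5] 0.64 [505.7 136.  120. ]
lip_end [316.6 176.9] 0.61 [508.8 123.   95. ]
lip_second [318.3 242.2] 0.49 [517.9  59.3  95. ]
```

View pics/w1.png

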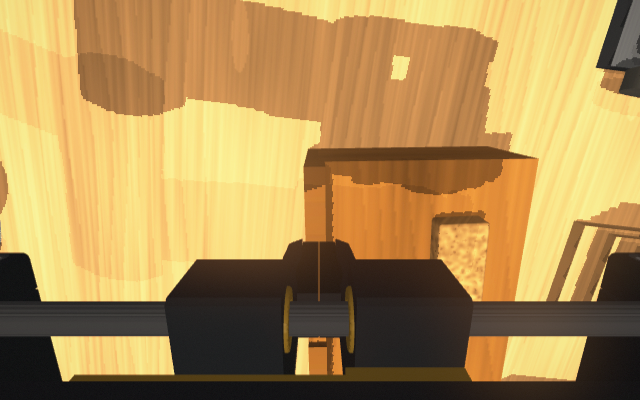

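The wrist view shows the lip's left end around columns 304–332 at row ~165, with a dark line near (318,345) that may be a notch edge. I'll check those corners.

Run:
```python
from h import *
T=wristT()
for p in [(304,166),(331,163),(318,165),(305,250),(332,250),(309,343),(327,347),(318,345),(318,375)]: print(p,ray_z("wrist",p,120,T).round(1), ray_z("wrist",p,113,T).round(1))
im=cv2.imread("pics/w1.png"); cv2.imwrite("pics/w1c.png",cv2.resize(np.hstack([im[140:260,260:380],im[270:390,260:380]]),None,fx=3.3,fy=3.3,interpolation=2))
```

```text
(304, 166) [496.5 137.4 120. ] [496.3 136.1 113. ]
(331, 163) [518.4 142.5 120. ] [518.8 141.4 113. ]
(318, 165) [507.9 139.6 120. ] [508.1 138.4 113. ]
(305, 250) [505.5  62.1 120. ] [505.6  58.9 113. ]
(332, 250) [529.5  65.  120. ] [530.2  61.8 113. ]
(309, 343) [520.1 -35.6 120. ] [520.6 -41.3 113. ]
(327, 347) [538.1 -38.1 120. ] [539.1 -43.9 113. ]
(318, 345) [529.1 -36.9 120. ] [529.8 -42.6 113. ]
(318, 375) [533.4 -72.6 120. ] [534.2 -79.3 113. ]
```

View pics/w1c.png

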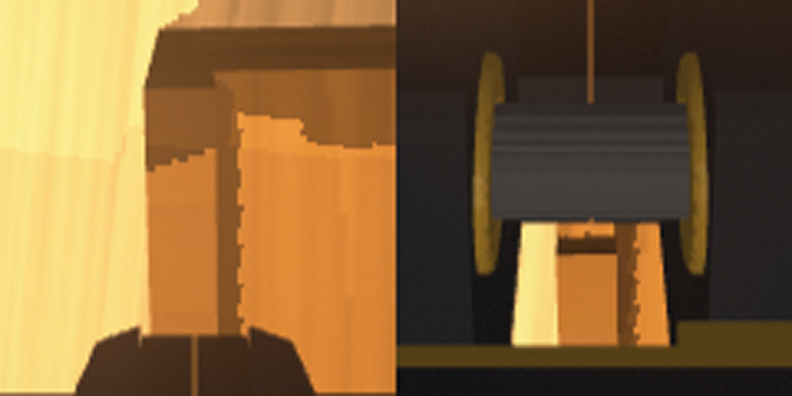

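The crop shows the lip top centred at about column 315 at row 166 and 318 at row 345. The dark band at rows 342–346 is the notch's right wall, so the notch centre should be about 157 mm from the left end. I'll go above the left end next.

Run:
```python
from h import *
print(delta([508,126,142],down(.125)))
```

```text
(array([ 3.92 ,  0.357, -0.037]), array([-0.005,  0.   ,  0.   ]))
```

Emit:
carry_out(
  motion=[
    [1.3,0.36,-0.04,0,0,0,-1],
    [2.4,0.36,-0.04,0,0,0,-1],
    [3.4,0.36,-0.04,0,0,0,-1],
    [3.9,0.36,-0.04,0,0,0,-1],
    [3.9,0.36,-0.04,0,0,0,-1],
  ],
)

```text
time: 2.8
position: [507.2, 125.7, 140.7]
tcp_rot: [0.705, -0.042, 0.707, 0.042]
contact_force: [-0.0, -0.5, 0.4]
width: 0.005
```

Emit:
carry_out(
  motion=[
    [0,0,0,0,0,0,-1],
    [0,0,0,0,0,0,-1],
  ],
)

```text
time: 3.0
position: [508.9, 125.4, 143.6]
tcp_rot: [0.707, -0.042, 0.705, 0.042]
contact_force: [-0.9, -0.1, 0.4]
width: 0.005
```

Run:
```python
from h import *
s=manip.sense();print(s["position"],s["contact_force"],rot(s["tcp_rot"]).as_matrix().round(3))
T=wristT(); snap("wrist","w2.png")
```

```text
[508.89599261 125.37895124 143.63158435] [-0.88997711 -0.1147398   0.3835864 ] [[ 0.002 -0.118  0.993]
 [ 0.     0.993  0.118]
 [-1.    -0.     0.002]]
```

View pics/w2.png

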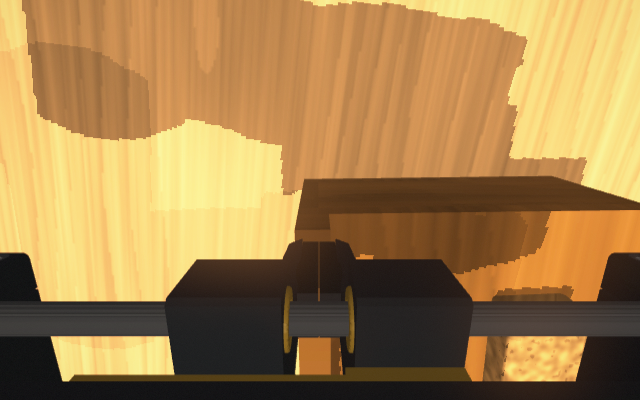

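The wrist view shows the finger seam at column 319 over the lip's first stretch, with the lip centred at about column 313, roughly 3 mm off. I'll shift slightly and lower to touch.

Emit:
carry_out(
  motion=[
    [0.15,0,-0.07,0,0,0,-1],
    [0.15,0,-0.07,0,0,0,-1],
    [0.15,0,-0.07,0,0,0,-1],
  ],
)

```text
time: 3.35
position: [506.3, 124.8, 137.9]
tcp_rot: [0.706, -0.042, 0.706, 0.042]
contact_force: [0.8, -1.0, -0.3]
width: 0.001
```

Emit:
carry_out(
  motion=[
    [0.05,0,0,0,0,0,-1],
    [0.1,0,0,0,0,0,-1],
  ],
)

```text
time: 3.55
position: [506.4, 124.8, 134.8]
tcp_rot: [0.706, -0.042, 0.706, 0.042]
contact_force: [0.0, -0.8, -0.2]
width: 0.004
```

Emit:
carry_out(
  motion=[
    [0.02,0,0,0,0,0,-1],
    [0.04,0,0,0,0,0,-1],
  ],
)

```text
time: 3.75
position: [506.3, 124.9, 134.4]
tcp_rot: [0.706, -0.042, 0.706, 0.042]
contact_force: [-5.6, -0.7, 13.4]
width: 0.003
```

Contact at the lip's left end: 13 N at TCP z 134.4, as expected. Now sliding right.

Emit:
carry_out(
  motion=[
    [0,-0.15,0,0,0,0,-1],
    [0,-0.3,0,0,0,0,-1],
    [0,-0.5,0,0,0,0,-1],
    [0,-0.7,0,0,0,0,-1],
    [0,-0.9,0,0,0,0,-1],
  ],
)

```text
time: 4.25
position: [509.9, 98.6, 134.4]
tcp_rot: [0.706, -0.041, 0.705, 0.042]
contact_force: [-1.1, 5.0, 6.1]
width: 0.005
```

Emit:
carry_out(
  motion=[
    [0.02,-0.2,0,0,0,0,-1],
    [0.02,-0.4,0,0,0,0,-1],
    [0.02,-0.6,0,0,0,0,-1],
    [0.02,-0.8,0.01,0,0,0,-1],
    [0.02,-1.0,0.01,0,0,0,-1],
  ],
)

```text
time: 4.75
position: [514.0, 69.5, 134.4]
tcp_rot: [0.707, -0.041, 0.705, 0.043]
contact_force: [-2.1, 8.9, 11.5]
width: 0.006
```

Emit:
carry_out(
  motion=[
    [0,-0.2,0,0,0,0,-1],
    [0,-0.4,0,0,0,0,-1],
    [0,-0.6,0,0,0,0,-1],
    [0,-0.8,0,0,0,0,-1],
    [0,-1.0,0,0,0,0,-1],
  ],
)

```text
time: 5.25
position: [517.5, 39.7, 134.4]
tcp_rot: [0.707, -0.041, 0.705, 0.043]
contact_force: [-1.4, 9.3, 11.8]
width: 0.007
```

Emit:
carry_out(
  motion=[
    [0.01,-0.2,0,0,0,0,-1],
    [0.01,-0.4,0,0,0,0,-1],
    [0.01,-0.6,0,0,0,0,-1],
  ],
)

```text
time: 5.55
position: [519.7, 22.1, 134.4]
tcp_rot: [0.707, -0.041, 0.705, 0.043]
contact_force: [-2.2, 10.7, 14.2]
width: 0.005
```

Emit:
carry_out(
  motion=[
    [-0.01,-0.2,0,0,0,0,-1],
    [-0.01,-0.4,0,0,0,0,-1],
  ],
)

```text
time: 5.75
position: [521.0, 9.9, 134.4]
tcp_rot: [0.707, -0.041, 0.705, 0.042]
contact_force: [-0.8, 9.0, 11.9]
width: 0.006
```

Emit:
carry_out(
  motion=[
    [0,-0.15,0,0,0,0,-1],
    [0,-0.3,0,0,0,0,-1],
  ],
)

```text
time: 5.95
position: [522.0, 0.9, 134.3]
tcp_rot: [0.707, -0.041, 0.705, 0.042]
contact_force: [-1.6, 9.5, 11.6]
width: 0.004
```

Emit:
carry_out(
  motion=[
    [0,-0.13,0,0,0,0,-1],
    [0,-0.27,0,0,0,0,-1],
  ],
)

```text
time: 6.15
position: [522.8, -7.8, 133.7]
tcp_rot: [0.706, -0.042, 0.705, 0.042]
contact_force: [-0.7, 0.1, -0.4]
width: 0.008
```

The force vanished and the tip sank at y ≈ -8, so that is the notch. I'll centre in it and lower onto the catch.

Emit:
carry_out(
  motion=[
    [0,-0.17,0.03,0,0,0,-1],
    [0,-0.33,0.05,0,0,0,-1],
    [0,-0.33,0.05,0,0,0,-1],
  ],
)

```text
time: 6.45
position: [525.2, -18.6, 132.8]
tcp_rot: [0.706, -0.041, 0.706, 0.041]
contact_force: [-0.6, 0.1, -0.6]
width: 0.005
```

Emit:
carry_out(
  motion=[
    [0.06,0,0,0,0,0,-1],
    [0.12,0,0,0,0,0,-1],
    [0.17,0,0,0,0,0,-1],
  ],
)

```text
time: 6.75
position: [525.0, -17.8, 127.7]
tcp_rot: [0.706, -0.042, 0.706, 0.042]
contact_force: [0.4, -1.0, -0.2]
width: 0.006
```

Emit:
carry_out(
  motion=[
    [0.03,0,0,0,0,0,-1],
    [0.06,0,0,0,0,0,-1],
    [0.09,0,0,0,0,0,-1],
  ],
)

```text
time: 7.05
position: [525.0, -17.8, 125.4]
tcp_rot: [0.706, -0.042, 0.706, 0.042]
contact_force: [-2.7, 0.3, 4.0]
width: 0.005
```

Emit:
carry_out(
  motion=[
    [0.04,0,0,0,0,0,-1],
    [0.08,0,0,0,0,0,-1],
    [0.12,0,0,0,0,0,-1],
    [0.15,0,0,0,0,0,-1],
    [0.18,0,0,0,0,0,-1],
  ],
)

```text
time: 7.55
position: [525.0, -17.8, 119.7]
tcp_rot: [0.706, -0.042, 0.706, 0.042]
contact_force: [-2.7, 1.4, 3.8]
width: 0.005
```

Emit:
carry_out(
  motion=[
    [0.02,0,0,0,0,0,-1],
    [0.04,0,0,0,0,0,-1],
  ],
)

```text
time: 7.75
position: [525.0, -17.8, 118.6]
tcp_rot: [0.706, -0.042, 0.706, 0.042]
contact_force: [-2.3, 2.1, 4.9]
width: 0.003
```

Emit:
carry_out(
  motion=[
    [0.02,0,0,0,0,0,-1],
    [0.03,0,0,0,0,0,-1],
  ],
)

```text
time: 7.95
position: [525.1, -17.9, 118.4]
tcp_rot: [0.706, -0.042, 0.706, 0.042]
contact_force: [-5.0, 1.9, 13.3]
width: 0.006
```

Force rising at z 118.4, the hard stop. I'll press a touch more to confirm.

Emit:
carry_out(
  motion=[
    [0.02,0,0,0,0,0,-1],
    [0.02,0,0,0,0,0,-1],
  ],
)

```text
time: 8.15
position: [525.1, -17.9, 118.4]
tcp_rot: [0.706, -0.042, 0.706, 0.042]
contact_force: [-7.8, 2.7, 16.1]
width: 0.006
```

Emit:
carry_out(
  motion=[
    [-0.1,0,0,0,0,0,-1],
    [-0.4,0,0,0,0,0,-1],
    [-1.2,0,0,0,0,0,-1],
    [-2.4,0,0,0,0,0,-1],
    [-3.8,0,0,0,0,0,-1],
  ],
)

```text
time: 8.65
position: [524.7, -18.0, 232.0]
tcp_rot: [0.705, -0.042, 0.706, 0.042]
contact_force: [0.6, -0.4, 0.4]
width: 0.01
```

Emit:
carry_out(
  motion=[
    [-0.3,0,-1.5,0,0,0,-1],
    [-0.3,0,-3,0,0,0,-1],
    [-0.3,0,-4.5,0,0,0,-1],
    [-0.3,0,-5,0,0,0,-1],
    [-0.3,0,-5,0,0,0,-1],
  ],
)

```text
time: 9.15
position: [375.2, -35.8, 240.8]
tcp_rot: [0.706, -0.042, 0.705, 0.041]
contact_force: [-0.3, -0.0, 0.1]
width: 0.007
```

Run:
```python
from h import *
s=manip.sense();print(s["time"],s["position"],s["contact_force"])
a=snap("scene","s3.png");b=snap("top","t3.png")
for k in("drawer_front",):
  for c in("scene","top"):
    for q in manip.place_of(c,k)[:1]: print(c,k,q["xy"],q["confidence"],ray_z(c,q["xy"],13).round())
cv2.imwrite("pics/end.png",np.vstack([cv2.resize(a[150:300,190:400],None,fx=3,fy=3)[:300],cv2.resize(b[110:240,240:450],None,fx=3,fy=3)[90:390]])[:,:,::-1])
```

```text
9.15 [375.16008742 -35.8123541  240.79869087] [-0.26441853 -0.04422924  0.11757272]
top drawer_front [333.6, 216.1] 0.64 [478. -55.  13.]
```

View pics/end.png

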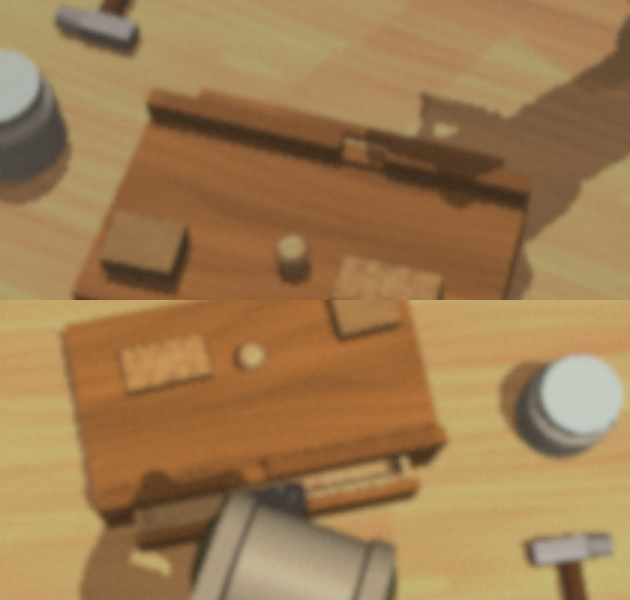

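The end view shows the drawer standing out below the lip, its front board running from (140,540) to (415,490) in the lower half. The drawer-front point moved about 39 mm, against 36 expected. The sunken catch shows at (365,150) in the upper half, and the loose things are in place.

```bash
python3 -c "
from workcell import manip
print(manip.sense()['contact_force']); print(manip.finish_job())"
```

```text
[ 0.41866745 -0.79294114  0.51318574]
the job is handed in; nothing more can be done
None
```

The secret drawer is out. I handed the job in at about 9.3 s, with the hand drawn back and touching nothing; the hand-in reports no verdict.

- **Finding the notch:** I touched the lip about 12 mm from its left end and slid right in contact at about 6–14 N. About 145 mm along, the force dropped to zero and the fingertip sank.
- **Pressing the catch:** I centred in the notch and pressed straight down. The catch gave at 4–5 N, then stopped hard at 16 N. The fingertip was 16 mm below the lip top, which matches the 7 mm notch depth plus 9 mm of travel.
- **Last checks:** In the top view the drawer front had moved about 39 mm, against the expected 36 mm and within camera error. The final picture showed the things on the chest top, the tub and the hammer where they were. The glue bottle and screwdriver were outside that picture, but no touch was felt on the way past them.
- **Disagreements:** The scene camera's network did not report the drawer front, before or after. The two cameras' first positions for the lip differed by up to 22 mm, which the close wrist view settled.

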